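Bring the flask under the dosing nozzle and hold the index plunger out

ROBOT

A 6-joint arm with a two-finger parallel gripper is mounted at the origin on the work surface. World frame = base frame: x ahead of the robot, y to its left, z up, the work surface at z = 0. Lengths are in mm, angles in rad, forces in N, time in s.
With the tool pointing down it reaches from about 275 to 750 mm from the base axis. Payload 10.2 kg.
Tool frame: the origin (TCP) lies between the finger pads; the fingertips stand 22 mm ahead of it and the grasp point (between the pads) lies 3 mm ahead of it (ctrl.nose_length is the distance from the TCP to the fingertips, in mm); z points along the fingers, y is the line along which they close (so a half turn about z gives the same grasp; the last joint's range is limited). The gripper opens to 85 mm and grips with 20 to 120 N. Pads are 22 mm wide; open, the fingers measure 114 mm over their backs; the gripper's body (76 mm by 85 mm) begins 54 mm behind the grasp point. The pads swing forward as they close: fully open they stand 13 mm farther back than shut.
Start: joints at [-1.445, 0.313, 1.498, -0, 1.331, -0.223], TCP at [179.417, -493.397, 253.294] pointing down, gripper open.
Joint ranges: [-2.94, 2.94], [-0.97, 2.17], [0.19, 2.56], [-1.23, 4.37], [0.02, 3.11], [-2.88, 2.88]. Speed limits (rad/s): [2.39, 2.39, 3.01, 3.14, 3.14, 3.14].

INTERFACE

Orientations are given as a unit quaternion [w, x, y, z].
In Python, from rig import sense, imaging, ctrl gives the robot as it stands. The module is installed in compiled form; this text tells all that it offers.
- The arm moves only by the tool apply_moves, never from a script. Its argument "commands" is a list of rows, each a list of 5 numbers: the gripper command: -1 is fully open, 1 is shut, values between are in proportion, then the shift along the tool's x, y, z in mm, then the turn about the tool's z in degrees. A call has 1 to 20 rows; each row shifts and turns the commanded pose from where the row before left it, along the tool's axes as they then stand; what a row does not reach is not made up. A row lasts 1/8 s, in which the tool goes at most 62.5 mm and 10.7 degrees, less where a joint would pass 70% of its speed; a pose out of reach is approached as far as the arm can. A call is refused whole if a number of a shift passes 62.5 or a number of a turn 10.7, either way. A call with a gripper value outside its range is refused whole. The fingers move at their own pace and stop on an object; "newtons" is the grip in N (left out, the last holds). Time passes only in rows, so rows that do not move let the fingers close. It gives the time, the measured TCP pose, the force, the opening and the grip force at its end, in the units of the state.
- sense(): the state, without advancing time (a new reading comes with each control period).
- imaging.capture(name): name is "scene" or "top"; returns the picture (480x640x3 uint8, blue, green, red); there is no depth.
- imaging.calibration(name): a dict with "camera_matrix" (3x3 intrinsics, pixels), "k1" (the pictures are not rectified: a ray, as slopes to the right and down, at radius r is drawn at 1 + k1 r^2 times it, then the intrinsics apply), "world_to_cam" (4x4, takes a point from world to camera coordinates). Camera axes: x right, y up, looking along -z (the intrinsics and any distortion apply to the point x, -y, -z); pixel columns grow to the right and rows downward; lengths in mm; the calibration is good to about 2 mm. A picture is of the moment at which its call begins. calibration takes no time and is no camera call.
- ctrl.finish_job(): hands the job in; it is judged then, once.
The state is a dict: "time_s": time; "joints": joint angles; "dq": joint speeds; "tau": joint torques, N m; "eef_pos": TCP position; "ee_rot": TCP orientation; "force": force on the tool from outside, world axes, zero at the start; "wrist_torque": the same for the moment, N m; "grip_width": opening from 0.0 (shut) to 1.0 (fully open); "grip_force": force on a finger pad.
Only numpy, scipy, OpenCV 4.12 (cv2) and the standard library are available. Lean on these libraries where they do the work, as an engineer would, in place of code of your own. Each camera call takes 0.05 s, during which the arm holds its last target. There are 200 camera calls.

TASK

Take the flask carriage by its upright handle and slide it along its rail until the mouth of the flask is centred under the dosing nozzle. Only then grip the index plunger at the foot of the column, pull it fully out, and finish while still holding it out, so that a colleague can lower the dosing head into the flask. Do not touch the flask or the dosing head, leave the carriage where you set it, and do not disturb the glassware standing around.

Things in the scene. Friction and masses are not known exactly. Their poses are not given: they have to be found in the camera images.
- rail: Straight aluminium slide rail fixed to the bench, 44 mm wide, 400 mm long along its own y axis, 12 mm high, with a 24 mm high stop block at each end. Origin: centre of its underside, on the bench. Its x axis points away from the robot, across the rail; its y axis is the sliding direction. The dosing stand stands behind it, square to it.
- carriage (a joint): Position of the flask carriage along the rail, m: 0 at the -y end, growing along the rail's +y axis to 0.24 at the other end. It needs about 2 N to slide and stays where it is left. It starts between 0 and 0.05; the nozzle is always further along +y. The rail's y of the flask's axis and of the handle is the joint value minus 0.12.
- carriage_handle (a point): Centre of the carriage's upright black handle, 58 mm above the bench: a flat plate 14 mm thick along the slide (rail y), 28 mm across it (rail x), top at 84 mm. It stands on a 26 mm wide tongue whose top is at 22 mm, 100 mm in front (rail -x) of the flask's axis. Its axes are parallel to the rail's.
- flask: Conical glass flask clipped upright on the carriage, 140 mm high, 85 mm across its foot and 39 mm at its lip. Origin: centre of its foot, 22 mm above the bench. Not to be touched.
- flask_mouth (a point): Centre of the flask's mouth, on its axis, 162 mm above the bench.
- head: Dosing head, fixed: a 95 mm tall white barrel of 34 mm diameter, with a 38 mm black cap on top, carried over the rail by an arm (18 mm square, 250 mm above the bench) from the column 90 mm behind; its nozzle points down. Origin: on the bench, straight below the nozzle; axes parallel to the rail's. It does not move in this job; not to be touched.
- nozzle_tip (a point): Lower end of the dosing nozzle, 7 mm in diameter, 173 mm above the bench, 11 mm above the flask's mouth, straight above the line along which the flask's axis slides.
- plunger (a joint): How far the index plunger is pulled out, m: 0 with the pin seated in the hole of the column, 0.020 against its stop. Its 8 mm pin reaches 8 mm into the column. It pulls out level along the rail's +y axis, away from the column; a spring draws it back with about 4 N at 0 and 11 N at 0.020, so it must be held.
- plunger_grip (a point): Centre of the plunger's black grip, 70 mm above the bench: a flat-sided block 24 mm across (rail x), 28 mm along the pull (rail y), 30 mm high, with a 5 mm thick, 36 mm square collar on its outer (+y) end (14 to 19 mm out from the centre). It moves with the plunger; its axes are parallel to the rail's.
- stand: Fixed dosing stand: dark base plate 12 mm high, steel column 24 mm thick and 332 mm tall, 90 mm behind (rail +x) the nozzle. The seated plunger grip lies 100 mm to the column's +y side; a grey bracket (top at 92 mm) with a short barrel lies between, ending 57 mm from the column's axis. Origin: on the bench, straight below the nozzle; axes as the rail's.
- reagent_bottle: Amber reagent bottle with a white cap, 62 mm in diameter, 130 mm tall, standing behind the rail. Origin: centre of its underside. To be left alone.
- beaker: Small glass beaker, 68 mm in diameter, 85 mm tall, standing to the left. Origin: centre of its underside. To be left alone.
- jar: Low jar, 60 mm in diameter, 75 mm tall, standing to the right. Origin: centre of its underside. To be left alone.

How it is judged:
By the outcome, as a careful person would: the job done as asked, in the order asked, and still so for the second after the job is handed in, while the arm keeps its last pose, push and grip.
It also fails if it takes over 67 s, if anything falls off the work surface, if the arm or the gripper's body presses on something with over 40 N, if the wrist force passes 120 N, or if a joint passes its speed limit or range.

## Working session

There is one attempt and no reset: what is moved stays moved. The work goes in short steps, Python scripts to look and compute and a tool call to move; the robot and the scene stay as the last step left them, time stands still between calls to the robot, and variables do not carry over. Pictures are saved under pics/ and viewed, at most 10 in all, crops included, and the job is handed in when it is done.

Besides the shell and the picture viewer there is one more tool, called after ">>>" as name(argument=value, ...) on one line, values as JSON. apply_moves: Moves the arm, as the interface text tells. Its arguments: {"type":"object","properties":{"commands":{"type":"array","items":{"type":"array","items":{"type":"number"}}},"newtons":{"type":"number"}},"required":["commands"]}

```bash
mkdir -p pics; python3 - <<'E'
from rig import sense, imaging, ctrl
import cv2
for n in("scene","top"):
    cv2.imwrite(f"pics/{n}0.png",imaging.capture(n)); c=imaging.calibration(n); print(n,c)
print(sense(),ctrl.nose_length)
E
```

```text
scene {'camera_matrix': array([[437.52107184,   0.        , 322.32567006],
       [  0.        , 437.52107184, 241.47637901],
       [  0.        ,   0.        ,   1.        ]]), 'k1': -0.07797775669944707, 'world_to_cam': array([[ 3.38992835e-01,  9.40777875e-01,  4.56592625e-03,
        -1.82344924e+02],
       [-7.71532301e-01,  2.75224390e-01,  5.73576014e-01,
         4.08066930e+02],
       [ 5.38350970e-01, -1.97960919e-01,  8.19139614e-01,
        -1.46254236e+03],
       [ 0.00000000e+00,  0.00000000e+00,  0.00000000e+00,
         1.00000000e+00]])}
top {'camera_matrix': array([[586.27525387,   0.        , 323.11236587],
       [  0.        , 586.27525387, 239.5848831 ],
       [  0.        ,   0.        ,   1.        ]]), 'k1': -0.13102884328685238, 'world_to_cam': array([[ 2.52122903e-02, -9.99666605e-01, -5.56957115e-03,
        -6.74960896e+01],
       [ 9.94891467e-01,  2.45463002e-02,  9.79206183e-02,
        -6.25946794e+02],
       [-9.77512596e-02, -8.00992186e-03,  9.95178643e-01,
        -1.42967089e+03],
       [ 0.00000000e+00,  0.00000000e+00,  0.00000000e+00,
         1.00000000e+00]])}
{'time_s': 0.1, 'joints': array([-1.44537264e+00,  3.13411854e-01,  1.49835967e+00,  8.69918400e-06,
        1.33098884e+00, -2.23437666e-01]), 'dq': array([-0.00087704, -0.00100008, -0.00186461, -0.00116764,  0.00173662,
        0.00042397]), 'tau': array([ 3.86501299e-03, -4.12897503e+01, -2.60140157e+01, -1.12009266e-04,
        3.02726054e-03, -1.49215936e-05]), 'eef_pos': array([ 179.40584718, -493.18155489,  252.78371395]), 'ee_rot': array([-5.82950899e-04,  9.84825515e-01,  1.73546433e-01,  3.28211577e-05]), 'force': array([-0.02189544,  0.09967363, -0.49690004]), 'wrist_torque': array([ 0.03385462, -0.03440696, -0.05635002]), 'grip_force': 0.0, 'grip_width': 1.0006601526321641} 22.0
```

View pics/scene0.png

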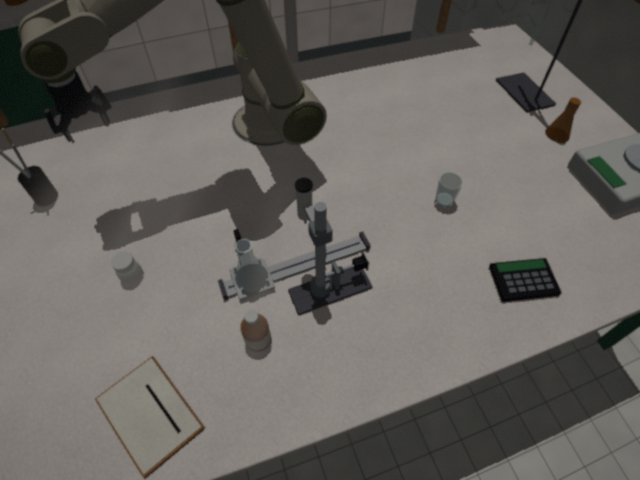

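View pics/top0.png

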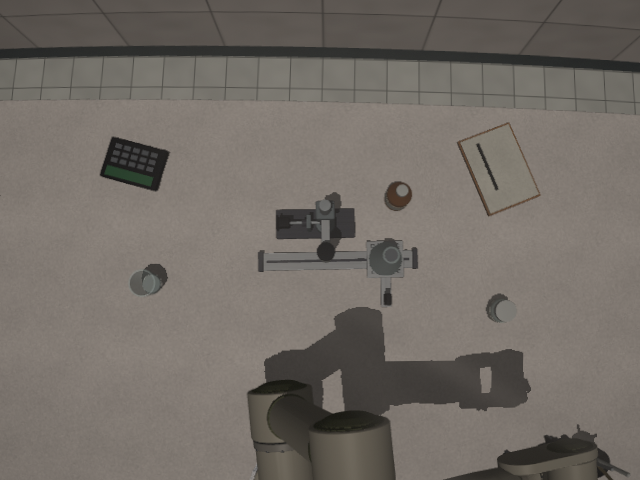

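The scene view shows the handle near (238,236), the flask mouth (243,246), the cap (320,208) and the plunger grip (360,263). In the top view the handle is near (387,298), the mouth (391,255), the cap (326,250) and the grip (283,222). I'll enlarge both for finer pixels.

```bash
python3 - <<'E'
import cv2,numpy as np
a=cv2.imread("pics/top0.png")[180:320,245:435]; b=cv2.imread("pics/scene0.png")[170:320,205:385]
f=lambda i:cv2.convertScaleAbs(cv2.resize(i,None,fx=4,fy=4,interpolation=cv2.INTER_CUBIC),alpha=1.5,beta=10)
cv2.imwrite("pics/topc.png",f(a));cv2.imwrite("pics/scenec.png",f(b))
E
```

```text
(no output)
```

View pics/topc.png

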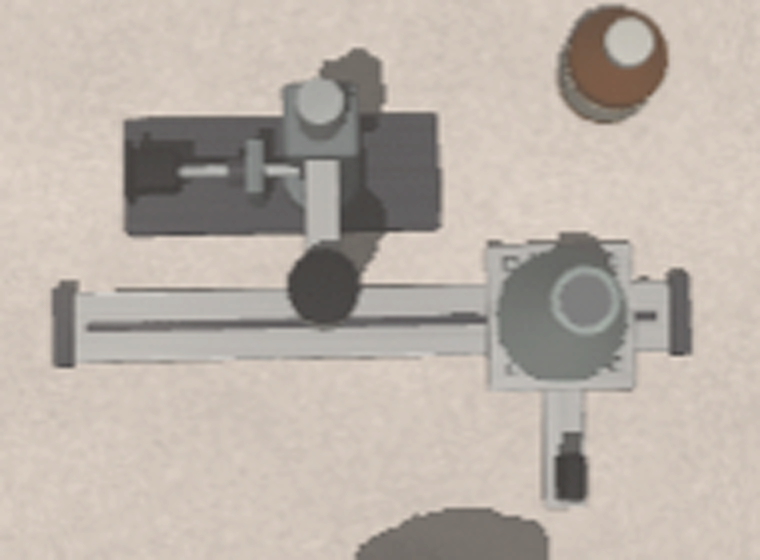

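View pics/scenec.png

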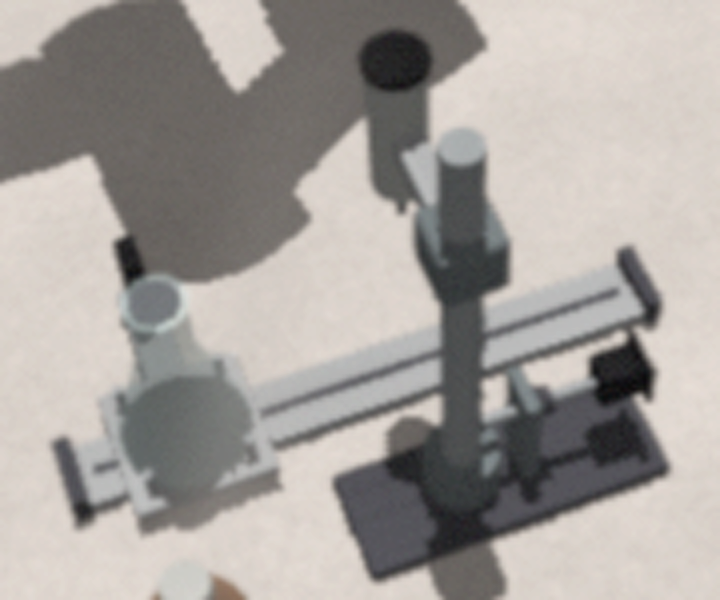

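The enlarged views show the stops, the mouth ring (top crop 585,300; scene crop 153,303), cap, column top, nozzle tip (scene crop 402,211), handle and grip clearly. Next is one joint fit of the rail pose, carriage position and nozzle y over both cameras.

```bash
cat > h.py <<'E'
import numpy as np
from rig import imaging
from scipy.optimize import least_squares
C={n:imaging.calibration(n) for n in("top","scene")}
def proj(n,p):
    c=C[n]; q=c["world_to_cam"]@np.append(p,1); s=np.array([q[0],-q[1]])/-q[2]
    s=s*(1+c["k1"]*s@s); K=c["camera_matrix"]; return K[:2,:2]@s+K[:2,2]
def at_z(n,px,z):
    return least_squares(lambda v:proj(n,[v[0],v[1],z])-px,[500,0]).x
def tri(a,b):
    r=least_squares(lambda v:np.r_[proj("top",v)-a,proj("scene",v)-b],[500,0,80]); return r.x,r.fun
T=lambda X,Y:np.array([X/4-.375+245,Y/4-.375+180])
S=lambda X,Y:np.array([X/4-.375+205,Y/4-.375+170])
E
python3 - <<'E'
from h import *
np.set_printoptions(precision=1,suppress=True)
P=lambda n,a,z:print(n,a,z)
for k,a,b in [("mouth162",T(585,300),S(153,303)),("cap",T(322,286),S(395,60)),("col332",T(320,103),S(462,148)),
 ("handle",T(571,462),S(125,243)),("grip",T(155,168),S(620,370))]: print(k,*tri(a,b))
print("nozzle scene",at_z("scene",S(402,211),173))
# obs: (cam, px, f(q,yn)->local rail coords, weight)
O=[("top",T(585,300),lambda q,n:(0,q-120,162)),("scene",S(153,303),lambda q,n:(0,q-120,162)),
("scene",S(402,211),lambda q,n:(0,n,173)),
("top",T(320,103),lambda q,n:(90,n,332)),("scene",S(462,148),lambda q,n:(90,n,332)),
("top",T(53,324),lambda q,n:(0,200,24)),("top",T(691,311),lambda q,n:(0,-200,24)),
("top",T(571,453),lambda q,n:(-100,q-120,84)),
]
def f(v,full=False):
    x,y,t,q,n,h=v[:6]; c,s=np.cos(t),np.sin(t); r=[]
    W=lambda l:np.array([x+c*l[0]-s*l[1],y+s*l[0]+c*l[1],l[2]])
    for cam,px,g in O: r.append(proj(cam,W(g(q,n)))-px)
    r.append(proj("top",W((0,n,h)))-T(322,286)); r.append(proj("scene",W((0,n,h)))-S(395,60))
    return np.concatenate(r)
r=least_squares(f,[550,-60,0,30,20,300],loss="soft_l1",x_scale=[10,10,.1,10,10,10]); print(r.x[:2],"yaw",np.round(r.x[2],4),r.x[3:]); print(f(r.x).reshape(-1,2))
x,y,t,q,n=r.x[:5];c,s=np.cos(t),np.sin(t)
W=lambda a,b:(x+c*a-s*b,y+s*a+c*b)
print("handle",np.array(W(-100,q-120)),"goal",np.array(W(-100,n)),"grip",np.array(W(90,n+100)))
E
```

```text
mouth162 [ 584.4 -207.   158.7] [-0.2 -0.  -0.2  0. ]
cap [578.  -58.  297.2] [-0.3 -0.1 -0.4  0. ]
col332 [667.4 -54.1 326.7] [-0.7 -0.2 -0.7  0.1]
handle [ 492.7 -208.7   99.4] [ 0.7  0.1  0.7 -0.1]
grip [665.3  47.2  73.8] [-0.8 -0.3 -0.8  0.1]
nozzle scene [580.5 -57.8]
[580.6 -89.4] yaw 0.0448 [  3.1  31.1 298.3]
[[-0.4 -0.8]
 [ 0.1 -0.4]
 [-0.4 -0.4]
 [-0.6 -1.5]
 [-0.5 -1.1]
 [-0.2 -0.2]
 [ 0.2 -0.1]
 [ 0.8  5.3]
 [-0.2 -0.7]
 [-0.3  0.1]]
handle [ 485.9 -210.7] goal [479.3 -62.8] grip [664.6  45.7]
```

>>> apply_moves(commands=[[-1,0,0,0,8.7],[-1,0,0,0,8.7],[-1,0,0,0,0],[-1,31.9,-26.9,6,0],[-1,31.9,-26.9,6,0],[-1,31.9,-26.9,6,0],[-1,31.9,-26.9,6,0],[-1,31.9,-26.9,6,0],[-1,31.9,-26.9,6,0],[-1,31.9,-26.9,6,0],[-1,31.9,-26.9,6,0],[-1,31.9,-26.9,6,0],[-1,31.9,-26.9,6,0],[-1,0,0,0,0],[-1,0,0,0,0]])

```text
time_s: 1.98
eef_pos: [485.7, -210.5, 193.2]
ee_rot: [-0.0, 1.0, 0.024, -0.0]
force: [-0.0, -1.5, 0.5]
grip_width: 1.001
grip_force: 0.0
```

```bash
cat >> h.py <<'E'
def look(n,name,x0,x1,y0,y1):
    import cv2
    i=imaging.capture(n); cv2.imwrite("pics/raw_"+name,i)
    k=min(800/(x1-x0),600/(y1-y0)); k=int(k) or 1
    cv2.imwrite("pics/"+name,cv2.convertScaleAbs(cv2.resize(i[y0:y1,x0:x1],None,fx=k,fy=k,interpolation=cv2.INTER_CUBIC),alpha=1.5,beta=10)); print(name,"scale",k)
def st():
    from rig import sense
    s=sense(); w,x,y,z=s["ee_rot"]; print(np.round(s["time_s"],2),np.round(s["eef_pos"],1),"xyaw",np.round(2*np.arctan2(y,x),4),"tilt",np.round([w,z],4),"F",np.round(s["force"],1),"gw",np.round(s["grip_width"],3),s["grip_force"],"j",np.round(s["joints"],3))
E
python3 - <<'E'
from h import *
st(); look("scene","s1.png",90,410,0,300)
E
```

```text
1.98 [ 485.7 -210.5  193.2] xyaw 0.0472 tilt [-0.     -0.0002] F [-0.  -1.5  0.5] gw 1.001 0.0 j [-0.63   0.377  1.572 -0.     1.193  0.893]
s1.png scale 2
```

View pics/s1.png

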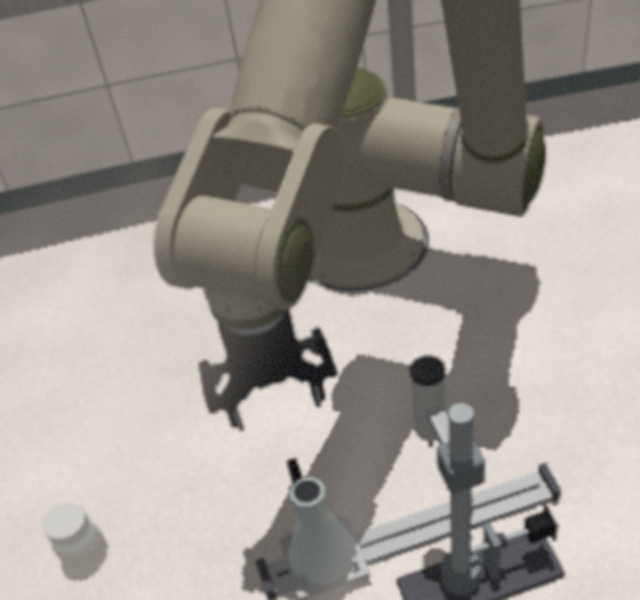

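The gripper hangs open above the handle (crop 295,468), with the forearm on the robot side and the flask and head clear. I'll descend and grip.

>>> apply_moves(commands=[[-1,0,0,25,0],[-1,0,0,25,0],[-1,0,0,25,0],[-1,0,0,25,0],[-1,0,0,20,0],[-1,0,0,7,0],[-1,0,0,0,0]])

```text
time_s: 2.9
eef_pos: [485.8, -210.8, 66.6]
ee_rot: [0.0, 1.0, 0.022, 0.0]
force: [-0.4, 0.5, 0.0]
grip_width: 1.001
grip_force: 0.0
```

```bash
python3 - <<'E'
from h import *
st(); look("scene","s2.png",180,340,120,260)
print(proj("scene",[485.7,-210.5,63]))
E
```

```text
2.9 [ 485.8 -210.8   66.6] xyaw 0.0447 tilt [0. 0.] F [-0.4  0.5  0. ] gw 1.001 0.0 j [-0.631  0.547  1.69   0.     0.904  0.895]
s2.png scale 4
[237.48846415 236.93440299]
```

View pics/s2.png

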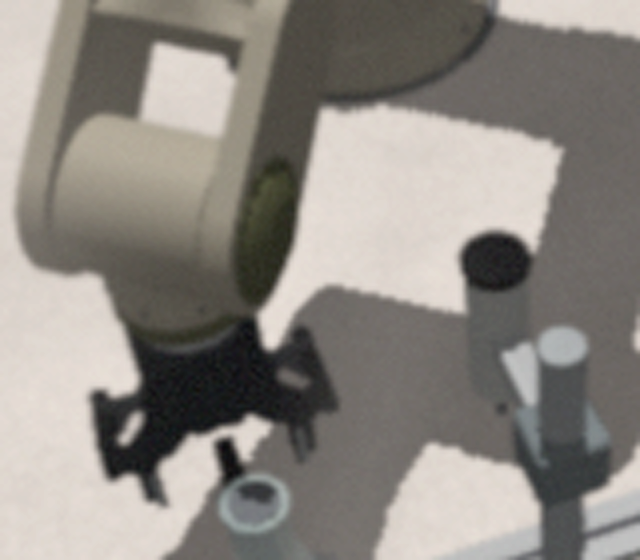

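The handle (crop 230,460) stands between the open fingers. Closing.

>>> apply_moves(commands=[[1,0,0,0,0],[1,0,0,0,0],[1,0,0,0,0],[1,0,0,0,0],[1,0,0,0,0],[1,0,0,0,0],[1,0,0,0,0],[1,0,0,0,0]], newtons=30)

```text
time_s: 3.95
eef_pos: [486.0, -210.3, 66.4]
ee_rot: [0.0, 1.0, 0.023, 0.0]
force: [-1.5, 1.7, 3.4]
grip_width: 0.159
grip_force: 31.9
```

```bash
python3 - <<'E'
from h import *
st()
E
```

```text
3.95 [ 486.  -210.3   66.4] xyaw 0.0452 tilt [0. 0.] F [-1.5  1.7  3.4] gw 0.159 31.93349540233612 j [-0.63   0.547  1.69   0.     0.904  0.896]
```

Gripped, at 13.5 mm opening. I'll slide most of the way, then measure again.

>>> apply_moves(commands=[[1,0,-4,0,0],[1,0,-8,0,0],[1,0,-10,0,0],[1,0,-10,0,0],[1,0,-10,0,0],[1,0,-10,0,0],[1,0,-10,0,0],[1,0,-10,0,0],[1,0,-10,0,0],[1,0,-10,0,0],[1,0,-10,0,0],[1,0,-10,0,0],[1,0,-10,0,0],[1,0,-8,0,0],[1,0,-6,0,0],[1,0,-4,0,0],[1,0,0,0,0],[1,0,0,0,0]])

```text
time_s: 6.2
eef_pos: [479.5, -69.3, 66.4]
ee_rot: [-0.0, 1.0, 0.023, 0.0]
force: [-0.9, 2.2, 5.6]
grip_width: 0.159
grip_force: 32.3
```

```bash
python3 - <<'E'
from h import *
st(); look("scene","s3.png",260,380,180,290)
look("top","t3.png",245,435,170,310)
E
```

```text
6.2 [479.5 -69.3  66.4] xyaw 0.0455 tilt [-0.0004  0.    ] F [-0.9  2.2  5.6] gw 0.159 32.304527163505554 j [-3.860e-01  4.700e-01  1.826e+00  1.000e-03  8.460e-01  1.138e+00]
s3.png scale 5
t3.png scale 4
```

View pics/s3.png

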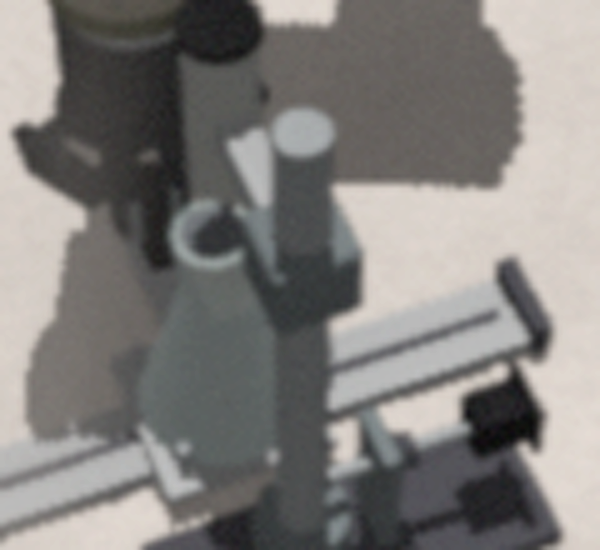

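The mouth (crop about 211,236) is almost under the nozzle, which the lip now hides. For the last few millimetres I'll measure the barrel axis, cap and mouth at sub-pixel level in the unobstructed first scene image.

```bash
python3 - <<'E'
from h import *
import cv2
g=cv2.cvtColor(cv2.imread("pics/scene0.png"),cv2.COLOR_BGR2GRAY)
print("barrel rows");
for r in range(196,226,2): print(r,g[r,292:318])
print("ring")
for r in range(236,258): print(r,g[r,230:258])
E
```

```text
barrel rows
196 [ 64  62  63  60  56  54  53  53  54  53  53  55  54  53  54  53  53  53
  56  72 109 132 137 136 135 136]
198 [ 63  64  64  65  63  57  56  54  54  55  54  53  55  53  54  53  53  54
  56  73 108 131 136 136 135 136]
200 [ 64  75  96 112  96  67  52  52  52  54  53  54  54  54  53  52  53  54
  55  73 107 131 136 136 138 138]
202 [ 99 122 132 129 109  72  53  52  53  53  54  54  53  55  53  54  52  51
  54  72 106 130 134 134 131 125]
204 [135 136 136 133 118  77  52  54  53  53  54  53  52  50  51  49  50  49
  52  67 100 127 128 118 112 110]
206 [136 135 135 132 119  78  55  54  54  54  52  47  49  52  52  51  61  83
 100 109 116 120 112 109 110 110]
208 [133 135 136 133 121  85  60  53  54  53  52  48  52  77 102 108 109 115
 115 116 114 105  90 100 110 110]
210 [134 134 134 132 120  89  59  55  52  54  53  50  49  69  98 116 118 116
 117 116 114 105  81  66  79  92]
212 [136 134 134 133 124  96  62  52  54  52  53  54  50  53  70 100 115 117
 116 115 115 106  82  54  46  45]
214 [133 133 133 132 124  99  65  53  53  51  55  53  54  52  52  70  99 116
 118 115 115
[... 2499 characters left out ...]
134 133 133 124 102  89  82  85  89  91  92  98 114 117 111 102
  99  97  97  97 105 122 129 130 130 131]
253 [136 136 135 135 136 134 123  92  72  66  67  70  72  80  95  97  93  90
  91  95  97  99 101 118 129 130 131 132]
254 [137 137 136 136 137 137 127  94  76  64  59  61  68  81  86  89  89  89
  90  95  98  99 101 114 126 130 133 134]
255 [136 136 136 136 136 135 128 104  85  71  67  69  81  86  87  89  88  90
  90  94  97  98 101 107 119 129 133 134]
256 [135 135 135 136 136 135 133 121  92  83  82  85  88  87  88  88  89  89
  88  89  96  98  98 102 111 120 129 131]
257 [136 135 135 137 136 136 136 126  96  84  88  89  89  89  89  88  89  90
  89  91  95  98  98 101 105 111 120 125]
```

```bash
python3 - <<'E'
from h import *
import cv2
g=cv2.cvtColor(cv2.imread("pics/raw_s3.png"),cv2.COLOR_BGR2GRAY)
for r in range(219,236): print(r,g[r,290:316])
m=at_z("scene",[243.2,245.3],162); n=at_z("scene",[305.05,223],173); b=at_z("scene",[304.1,203],225)
d=np.array([-np.sin(.0448),np.cos(.0448)]); print(m,n,b,(n-m)@d,(b-m)@d)
cap=T(322,286); mt=T(585,300); 
a=at_z("top",cap,298)-at_z("top",mt,162); print("top",a@d)
print(np.linalg.norm(np.array([479.5,-69.3])-[486,-210.3]))
E
```

```text
219 [ 21  17  16  19  35  36  26  29  50  62  63  65  62  59  54  51  53  53
  50  57  83 108 115 105  81  52]
220 [ 18  18  15  23  32  37  31  42  67  82  83  85  81  67  55  48  51  61
  58  52  69  97 110 102  75  50]
221 [18 18 15 20 34 42 49 65 86 92 88 86 80 68 47 38 55 79 75 62 64 80 91 84
 65 49]
222 [20 16 16 21 37 56 69 79 82 81 77 73 67 58 41 35 53 79 87 77 74 79 80 73
 62 49]
223 [18 14 17 23 49 74 84 81 75 73 68 61 47 41 31 28 38 54 70 74 76 78 80 74
 63 46]
224 [18 16 17 30 61 88 87 76 72 68 60 45 32 31 25 29 30 37 51 66 74 79 78 74
 62 48]
225 [18 14 21 37 68 89 85 73 71 60 45 33 30 26 29 27 26 30 40 56 71 77 79 75
 64 50]
226 [18 19 18 45 77 92 82 71 61 45 32 28 28 27 26 29 31 28 37 49 65 74 79 75
 63 50]
227 [18 16 20 46 78 92 82 67 53 36 29 29 29 28 27 27 31 29 33 42 58 71 78 75
 59 46]
228 [17 19 20 38 70 93 89 72 56 38 29 28 29 29 27 28 29 30 32 36 49 65 75 76
 68 49]
229 [20 13 17 28 62 92 96 79 55 37 28 26 27 28 28 30 40 47 46 36 42 59 71 76
 69 48]
230 [16 15 15 25 50 83 97 94 76 55 39 36 33 34 43 51 66 74 61 40 34 50 65 73
 70 46]
231 [16 18 16 19 38 64 86 96 94 83 69 66 62 67 74 80 91 87 64 38 32 42 56 70
 67 46]
232 [21 13 14 16 33 51 68 82 92 94 93 94 92 94 93 91 86 75 56 37 28 35 49 65
 64 42]
233 [30 25 25 31 38 50 58 65 72 80 80 85 86 87 82 73 67 62 51 37 31 31 42 55
 57 42]
234 [42 38 44 45 48 52 56 59 60 63 65 66 68 67 65 61 59 60 53 38 33 31 35 47
 55 48]
235 [50 50 50 49 51 52 55 58 59 62 61 61 61 60 59 59 59 59 56 45 32 27 33 41
 54 60]
[ 586.90840927 -205.9903335 ] [582.09975307 -58.57369381] [567.06882296 -54.23924217] 147.4840846301764 152.4873477264532
top 148.48576644527137
141.14974318077947
```

Scene gives 147.5 mm and top 148.5 mm, against 141.1 mm moved so far. Moving 7 mm more.

>>> apply_moves(commands=[[1,0,-2,0,0],[1,0,-2,0,0],[1,0,-2,0,0],[1,0,-1,0,0],[1,0,0,0,0],[1,0,0,0,0]])

```text
time_s: 7.05
eef_pos: [479.2, -62.7, 66.4]
ee_rot: [-0.0, 1.0, 0.023, 0.0]
force: [-2.5, -0.3, 6.1]
grip_width: 0.16
grip_force: 32.2
```

```bash
python3 - <<'E'
from h import *
import cv2
st(); look("scene","s4.png",280,330,195,240)
g=cv2.cvtColor(cv2.imread("pics/raw_s4.png"),cv2.COLOR_BGR2GRAY)
for r in range(217,234): print(r,g[r,290:318])
E
```

```text
7.05 [479.2 -62.7  66.4] xyaw 0.0454 tilt [-0.0001  0.0001] F [-2.5 -0.3  6.1] gw 0.16 32.23205208778381 j [-0.373  0.468  1.83   0.     0.844  1.152]
s4.png scale 13
217 [ 22  16  20  12  17  21  30  40  46  48  52  53  53  53  53  53  51  49
  57  82 108 116 115 105  82  54  43  45]
218 [ 21  21  15  19  13  17  27  37  39  43  49  53  51  53  55  53  52  50
  50  68  97 115 116 107  80  52  43  43]
219 [ 25  21  16  15  15  17  28  37  35  33  48  62  60  55  53  53  53  53
  55  58  83 108 116 106  81  54  45  43]
220 [ 33  22  15  11  14  18  24  39  40  48  67  80  78  63  51  50  50  61
  63  57  69  96 110 102  75  51  44  44]
221 [35 24 13 14 18 17 29 44 57 71 81 84 75 63 46 36 45 65 69 61 64 81 90 83
 64 49 43 44]
222 [36 22 18 13 11 15 32 60 79 83 82 74 66 58 41 34 43 62 67 69 73 76 80 75
 62 48 46 43]
223 [34 24 17 13 13 16 37 72 88 85 72 62 46 39 32 27 32 45 59 69 76 78 79 75
 62 48 44 44]
224 [41 23 17 12 12 19 50 81 91 77 61 44 30 30 29 28 31 34 49 64 75 77 78 75
 62 48 44 44]
225 [41 26 18 17 10 22 58 90 94 69 47 31 28 26 26 29 28 30 42 58 70 77 79 76
 65 49 45 44]
226 [40 24 15 16 11 24 62 94 93 60 37 31 28 31 31 27 28 31 35 49 64 75 78 75
 62 49 45 45]
227 [41 25 16 11 15 26 61 93 93 62 33 28 30 30 30 28 26 28 29 41 58 71 77 74
 58 45 45 44]
228 [36 22 16  9 10 21 50 82 93 74 50 33 31 27 25 27 27 29 29 33 49 64 75 76
 66 47 43 45]
229 [34 22 17 14 11 13 33 63 87 89 75 55 43 37 30 34 31 41 35 32 39 58 70 76
 71 49 40 42]
230 [44 28 17 11  5 11 25 50 73 89 91 84 74 67 63 61 64 66 52 37 36 49 66 74
 69 45 36 39]
231 [45 34 20 12 10 16 26 44 58 70 83 90 94 95 95 94 93 86 65 40 34 42 58 69
 68 45 32 31]
232 [50 43 27 18 19 25 37 47 55 60 67 72 81 86 90 90 87 78 61 39 30 32 48 64
 63 42 32 34]
233 [51 47 39 33 35 43 48 49 54 58 58 62 64 67 70 69 66 63 53 35 30 35 40 56
 57 43 36 32]
```

View pics/s4.png

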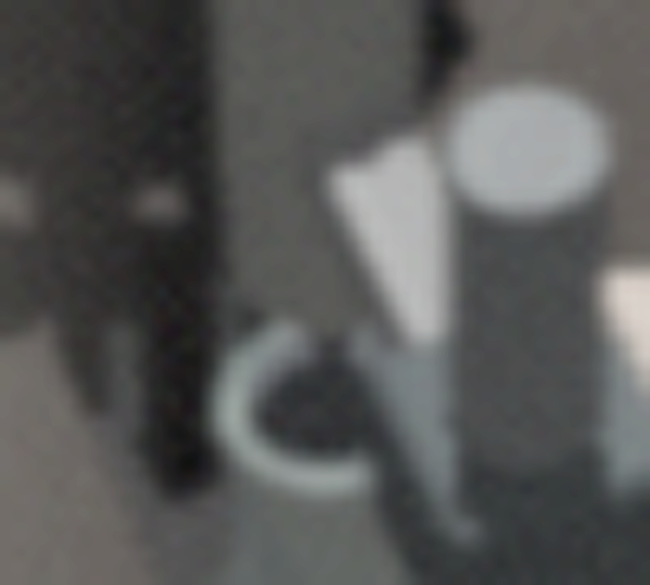

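The ring's left outer edge is at column 295.8 and the nozzle at column 305. I'll check this by projecting a 39 mm lip circle centred under the nozzle.

```bash
python3 - <<'E'
from h import *
n=at_z("scene",[305.05,223],173)
a=np.linspace(0,2*np.pi,180)
P=np.array([proj("scene",[n[0]+19.5*np.cos(t),n[1]+19.5*np.sin(t),162]) for t in a])
print("expected left",P[:,0].min(),"bottom",P[:,1].max(),"right",P[:,0].max(),"c",proj("scene",[*n,162]))
i=P[:,0].argmin();print(P[i], P[P[:,1].argmax()])
print("px/mm",(proj("scene",[n[0],n[1]+10,162])-proj("scene",[*n,162]))/10)
E
```

```text
expected left 296.69173341762837 bottom 232.76696414021555 right 313.6708177420262 c [305.18232116 225.91138285]
[296.69173342 226.03378506] [304.94388775 232.76696414]
px/mm [ 0.41204423 -0.11656967]
```

Inner-rim symmetry puts the mouth centre within about 0.5 mm of the nozzle, so I'll leave it there. Next I check how much room the wrist fork has beside the column clamp.

```bash
python3 - <<'E'
from h import *
for z in range(180,340,20): print(z,proj("scene",[485.8,-210.8,z]).round(1))
# fork ends at pivot height, lateral dir for j1=-.631
for z in (220,240,260,280):
  for r in (-76,-60,60,76): print(z,r,proj("scene",[485.8-r*np.sin(-.631),-210.8+r*np.cos(-.631),z]).round(1))
from rig import sense
# kinematics hint: wrist height from tool vertical drop: joints pairs
E
```

```text
180 [229.7 207.7]
200 [228.2 202.1]
220 [226.7 196.4]
240 [225.2 190.4]
260 [223.6 184.3]
280 [221.9 177.9]
300 [220.2 171.4]
320 [218.4 164.6]
220 -76 [196.2 189.3]
220 -60 [202.5 190.8]
220 60 [251.5 202.1]
220 76 [258.2 203.7]
240 -76 [194.2 183.3]
240 -60 [200.6 184.8]
240 60 [250.3 196.2]
240 76 [257.2 197.8]
260 -76 [192.1 177.2]
260 -60 [198.6 178.7]
260 60 [249.1 190.1]
260 76 [256.1 191.7]
280 -76 [190.  170.8]
280 -60 [196.6 172.3]
280 60 [247.9 183.8]
280 76 [255.  185.3]
```

The fork should clear the clamp by about 17 mm. I release the handle, lift, back away and look before swinging around.

>>> apply_moves(commands=[[-1,0,0,0,0],[-1,0,0,0,0],[-1,0,0,0,0],[-1,0,0,0,0],[-1,0,0,0,0],[-1,0,0,0,0],[-1,0,0,0,0],[-1,0,0,-10,0],[-1,0,0,-20,0],[-1,0,0,-30,0],[-1,-20,0,-20,0],[-1,-30,0,-10,0],[-1,-30,0,-10,0],[-1,-20,-10,-10,0],[-1,0,-20,0,0],[-1,0,-30,0,0],[-1,0,-40,0,0],[-1,0,-40,0,0],[-1,0,-40,0,0],[-1,0,-40,0,0]])

```text
time_s: 9.6
eef_pos: [369.4, 153.2, 177.0]
ee_rot: [-0.0, 1.0, 0.023, 0.001]
force: [0.4, -0.3, -0.0]
grip_width: 0.999
grip_force: 0.0
```

>>> apply_moves(commands=[[-1,0,0,0,-10],[-1,0,0,0,-10],[-1,0,0,0,-10],[-1,0,0,0,-10],[-1,0,0,0,-10],[-1,0,0,0,-10],[-1,0,0,0,-10],[-1,0,0,0,-10],[-1,0,0,0,-10],[-1,0,0,0,0],[-1,0,0,0,0]])

```text
time_s: 10.98
eef_pos: [369.5, 151.8, 176.6]
ee_rot: [0.0, 0.692, 0.722, 0.0]
force: [-0.8, -0.5, 0.4]
grip_width: 1.0
grip_force: 0.0
```

```bash
python3 - <<'E'
from h import *
import cv2
st(); look("scene","s5.png",260,380,190,290)
g=cv2.cvtColor(cv2.imread("pics/raw_s5.png"),cv2.COLOR_BGR2GRAY)
for r in range(218,234): print(r,g[r,290:312])
E
```

```text
10.98 [369.5 151.8 176.6] xyaw 1.6125 tilt [0.0001 0.0001] F [-0.8 -0.5  0.4] gw 1.0 0.0 j [0.094 0.122 1.955 0.    1.064 0.053]
s5.png scale 6
218 [ 28  25  26  26  34  67 108 124 118  93  69  59  53  52  53  52  51  51
  49  69  98 115]
219 [ 24  22  24  23  23  54  99 125 129 120 100  81  70  58  54  53  53  58
  58  59  81 109]
220 [ 28  23  21  19  23  52  95 127 133 132 125 110  93  69  52  50  56  71
  74  60  70  97]
221 [ 27  19  22  16  20  50  97 128 134 135 125 105  85  66  46  38  49  67
  72  63  65  80]
222 [ 28  24  20  17  20  51  94 127 134 125 107  85  67  57  42  32  42  60
  67  70  74  77]
223 [ 30  22  18  20  21  45  88 126 129 109  84  63  48  36  32  30  36  46
  60  71  75  79]
224 [ 33  20  18  13  21  41  89 128 125  93  63  46  32  30  28  27  32  34
  48  66  74  79]
225 [ 37  23  20  20  17  42  89 126 124  83  47  32  29  28  28  28  27  29
  41  59  70  78]
226 [ 36  21  19  15  15  35  84 126 121  76  36  27  29  28  28  30  29  28
  35  48  66  75]
227 [ 45  23  19  14  12  35  81 123 121  81  41  28  29  29  28  29  29  29
  32  40  57  69]
228 [ 56  24  20  14  10  32  78 119 122  98  61  38  30  29  30  27  29  33
  30  36  48  65]
229 [ 59  27  17  14  13  26  63 101 117 116  97  69  51  41  37  35  39  46
  40  34  42  57]
230 [ 63  32  21  12  14  24  55  90 108 119 120 108  96  85  80  79  83  82
  65  39  36  49]
231 [ 63  37  25  16  13  25  58  90 100 104 116 121 123 124 123 123 122 114
  84  45  33  42]
232 [ 66  48  30  22  20  36  70 100 100  94  98 106 114 119 123 123 119 110
  84  47  31  35]
233 [ 79  61  41  34  36  50  78 103 101  90  88  94  99 102 103 103 102  96
  78  48  30  33]
```

View pics/s5.png

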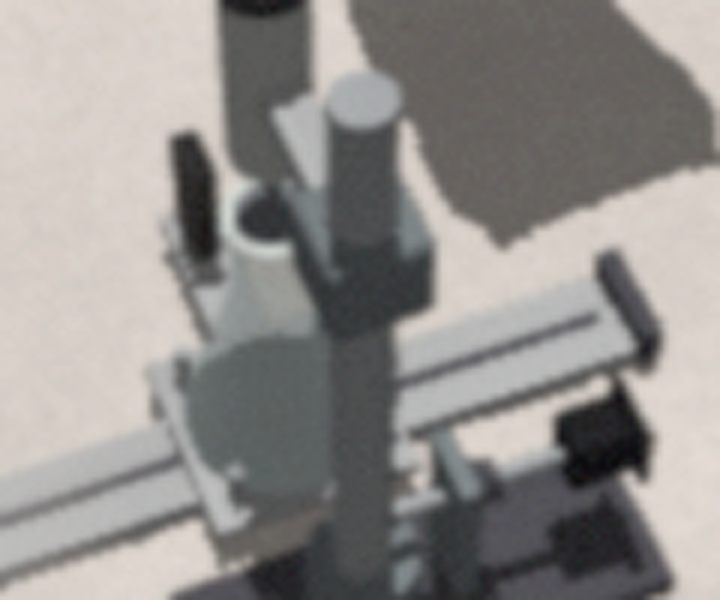

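The carriage stays aligned after the release: the handle is free and the ring (crop 265,220) is unchanged. The plunger grip is at crop (600,440). Moving over it.

>>> apply_moves(commands=[[-1,0,20,0,0],[-1,0,40,0,0],[-1,0,40,0,0],[-1,0,40,0,0],[-1,0,40,0,0],[-1,0,40,0,0],[-1,0,40,0,0],[-1,0,30,0,0],[-1,-20,0,0,0],[-1,-30,0,0,0],[-1,-30,0,0,0],[-1,-25,0,0,0],[-1,-12,0,0,0],[-1,0,0,0,0],[-1,0,0,0,0]])

```text
time_s: 12.9
eef_pos: [664.3, 48.9, 176.4]
ee_rot: [-0.0, 0.691, 0.723, 0.0]
force: [-0.2, -0.2, -0.1]
grip_width: 1.004
grip_force: 0.0
```

```bash
python3 - <<'E'
from h import *
st(); look("scene","s6.png",250,450,100,290)
print("grip top px",proj("scene",[664.5,45.7,85]), proj("scene",[664.5,45.7,40]))
E
```

```text
12.9 [664.3  48.9 176.4] xyaw 1.6164 tilt [-0.0001  0.0001] F [-0.2 -0.2 -0.1] gw 1.004 0.0 j [-0.102  0.687  1.119  0.     1.335 -0.148]
s6.png scale 3
grip top px [358.45934056 259.60008924] [357.13911007 269.41685664]
```

View pics/s6.png

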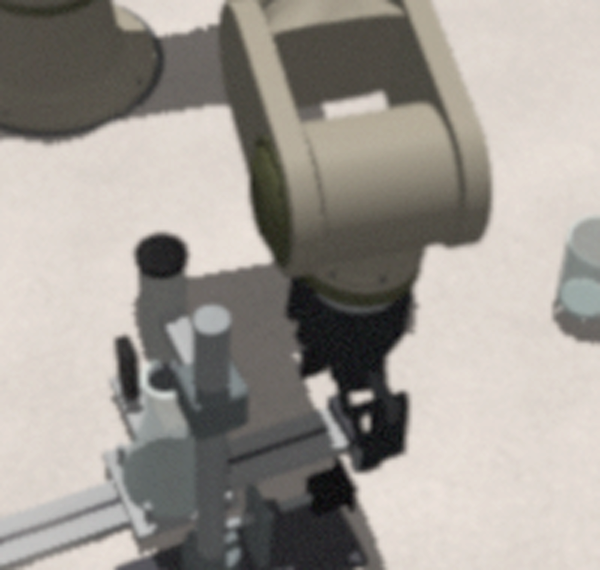

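The gripper is above the plunger grip (crop 330,487), the fork clears the column, and the grip is where predicted. I'll descend slowly and watch the force.

>>> apply_moves(commands=[[-1,-1,0,20,0],[-1,-1,0,20,0],[-1,0,0,20,0],[-1,0,0,15,0],[-1,0,0,12,0],[-1,0,0,10,0],[-1,0,0,0,0],[-1,0,0,0,0]])

```text
time_s: 13.95
eef_pos: [664.9, 46.0, 79.9]
ee_rot: [0.0, 0.691, 0.723, 0.0]
force: [-0.3, -0.5, -0.4]
grip_width: 1.0
grip_force: 0.0
```

>>> apply_moves(commands=[[1,0,0,0,0],[1,0,0,0,0],[1,0,0,0,0],[1,0,0,0,0],[1,0,0,0,0],[1,0,0,0,0],[1,0,0,0,0],[1,0,0,0,0]], newtons=50)

```text
time_s: 14.95
eef_pos: [665.4, 46.0, 79.7]
ee_rot: [0.001, 0.691, 0.723, 0.001]
force: [5.5, 0.7, -0.1]
grip_width: 0.27
grip_force: 53.3
```

```bash
python3 - <<'E'
from h import *
st()
E
```

```text
14.95 [665.4  46.   79.7] xyaw 1.6158 tilt [0.001 0.001] F [ 5.5  0.7 -0.1] gw 0.27 53.28809380531311 j [-0.106  0.784  1.211  0.     1.144 -0.151]
```

The grip is held, at 23 mm opening. Pulling.

>>> apply_moves(commands=[[1,0,0.5,0,0],[1,0,0,0,0],[1,2,0,0,0],[1,3,0,0,0],[1,3,0,0,0],[1,3,0,0,0],[1,3,0,0,0],[1,2,0,0,0],[1,0,0,0,0],[1,0,0,0,0]], newtons=80)

```text
time_s: 16.2
eef_pos: [664.8, 60.3, 79.8]
ee_rot: [0.001, 0.691, 0.723, -0.001]
force: [3.0, -8.7, 3.5]
grip_width: 0.269
grip_force: 80.5
```

>>> apply_moves(commands=[[1,2,0,0,0],[1,1,0,0,0],[1,1,0,0,0],[1,0,0,0,0],[1,0,0,0,0]])

```text
time_s: 16.82
eef_pos: [664.7, 64.0, 79.8]
ee_rot: [0.002, 0.691, 0.723, -0.001]
force: [3.2, -10.0, 3.5]
grip_width: 0.261
grip_force: 80.5
```

```bash
python3 - <<'E'
from h import *
st()
E
```

```text
16.82 [664.7  64.   79.8] xyaw 1.6152 tilt [ 0.0015 -0.0007] F [  3.2 -10.    3.5] gw 0.261 80.49035310745239 j [-0.078  0.786  1.206 -0.003  1.148 -0.121]
```

The force follows the spring law, so nothing is slipping. On to the stop.

>>> apply_moves(commands=[[1,1,0,0,0],[1,1,0,0,0],[1,0.5,0,0,0],[1,0.5,0,0,0],[1,0,0,0,0],[1,0,0,0,0]])

```text
time_s: 17.58
eef_pos: [664.6, 66.2, 79.8]
ee_rot: [0.002, 0.691, 0.723, -0.001]
force: [2.7, -13.7, 3.9]
grip_width: 0.267
grip_force: 80.5
```

>>> apply_moves(commands=[[1,0.5,0,0,0],[1,0.5,0,0,0],[1,0,0,0,0],[1,0,0,0,0],[1,0,0,0,0],[1,0,0,0,0]])

```text
time_s: 18.32
eef_pos: [664.6, 66.2, 79.8]
ee_rot: [0.002, 0.691, 0.722, -0.002]
force: [1.2, -17.9, 4.4]
grip_width: 0.266
grip_force: 80.5
```

```bash
python3 - <<'E'
from h import *
import cv2
st(); imaging.capture("scene")
g=cv2.cvtColor(imaging.capture("scene"),cv2.COLOR_BGR2GRAY)
for r in (220,226,230): print(r,g[r,292:310])
E
```

```text
18.32 [664.6  66.2  79.8] xyaw 1.6147 tilt [ 0.0024 -0.0017] F [  1.2 -17.9   4.4] gw 0.266 80.48645853996277 j [-0.074  0.787  1.205 -0.006  1.148 -0.115]
220 [ 18  18  22  53  99 131 137 135 126 109  85  65  53  51  55  67  67  57]
226 [ 16  19  19  41  88 129 124  79  38  30  31  29  30  30  27  30  34  50]
230 [ 20  14  13  25  57  91 110 122 122 112  98  87  82  82  85  86  66  40]
```

The plunger is against its stop: the TCP held still over the last 1 mm of command while the force rose to 17.9 N. The mouth pixels are unchanged, so I'm handing in.

```bash
python3 -c "
from rig import ctrl
print(ctrl.finish_job())"
```

```text
the job is handed in; nothing more can be done
None
```

The carriage is set with the flask mouth centred under the nozzle to about 1 mm by camera measurement, and the plunger is held fully out against its stop; the job was handed in at about 18 s, with no verdict returned.

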